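# Strip the blue ice tub for drying

## Robot

A 6-joint arm with a two-finger parallel gripper is mounted at the origin on the work surface. World frame = base frame: x ahead of the robot, y to its left, z up, the work surface at z = 0. Lengths are in m, angles in rad, forces in N, time in s.
With the tool pointing down it reaches from about 0.3 to 0.775 m from the base axis. Payload 14.6 kg.
Tool frame: the origin (TCP) lies midway between the tips of the shut fingers; the grasp point (between the pads) lies 19 mm behind it (ctrl.hold_point_z is the distance from the TCP to the grasp point, in m); z points along the fingers, x is the direction in which the jaws open and shut, and the axes are right-handed (so a half turn about z gives the same grasp; the last joint's range is limited). The gripper opens to 94 mm and grips with 3 to 60 N. Pads are 16 mm wide; open, the fingers measure 119 mm over their backs; the gripper's body (75 mm by 177 mm) begins 78 mm behind the grasp point.
Start: joints at [-1.201, 0.3, 1.521, -0, 1.321, -0.067], TCP at [0.233, -0.498, 0.205] pointing down, gripper open.
Joint ranges: [-3.03, 3.03], [-0.79, 2.21], [0.23, 2.52], [-1.04, 4.18], [0, 3.07], [-2.55, 2.55]. Speed limits (rad/s): [2.22, 2.22, 2.57, 3.14, 3.14, 3.14].

## Interface

Orientations are given as [roll, pitch, yaw] about the fixed x, y, z axes, in that order (R = Rz(yaw) Ry(pitch) Rx(roll)).
In Python, from station import ctrl, viewer, ticket, nets gives the robot as it stands.
- The arm moves only by the tool carry_out, never from a script. Its argument "commands" is one flat list of numbers, 7 for each row, row after row: the closure, from -1 (fully open) to 1 (shut), so that 0 is half open, then the shift along the world's x, y, z in cm, then the turn, a rotation vector about the world's x, y, z in rad. In form: [gripper, tx, ty, tz, ax, ay, az, gripper, tx, ty, tz, ax, ay, az, ...]. A call has 1 to 12 rows; each row is the pose to reach, as a shift and turn from the pose measured when the call began; what a row does not reach only later rows make up. A row lasts 1/12 s, in which the tool goes at most 41.7 mm and 7.16 degrees, less where a joint would pass 70% of its speed; a pose out of reach is approached as far as the arm can. A call with a gripper value outside its range is refused whole. The fingers move at their own pace and stop on an object; "force" is the grip in N (left out, the last holds). Time passes only in rows, so rows that repeat a pose let the fingers close. It gives the time, the measured TCP pose, the force and the opening at its end, in the units of the state.
- ctrl.get_obs(): the state, without advancing time (a new reading comes with each control period).
- viewer.camera(name): name is "scene" or "top" or "wrist"; returns (picture, depth): 480x640x3 uint8, blue, green, red; 480x640 float32, m along the optical axis (not along the pixel's ray), 0 where there is no reading.
- viewer.camera_info(name): a dict with "fx", "fy", "cx", "cy" (pixels), "R" (3x3) and "t" (3): a world point X has camera coordinates R X + t. Camera axes: x right, y down, z forward; pixel columns grow to the right and rows downward; lengths in m; the calibration is good to about 2 mm. A picture is of the moment at which its call begins: read the wrist's pose just before it. camera_info takes no time and is no camera call; for the wrist camera it gives the pose at the moment of the call.
- ticket.hand_in(): hands the job in, once; it reports no verdict.
Trained networks look in the newest picture that a camera, given by its name, has taken for a name from the list of things; names that differ only in an ending like _2 or _b are one class to them, and where a whole thing is asked for, a point or a joint stands for the part that bears it (a point fixed in the world has none). Each returns a list of dicts, best first, with "confidence" (0 to 1); they miss things now and then, are a little off and sometimes report something else, mostly with a low value. They report only what shows in the picture. A call takes as long as a camera call. They do not tell look-alikes from the thing itself.
- nets.silhouettes(camera, thing): "region" (480x640 bool, what is visible of it) and "extent" ([left, top, right, bottom] in pixels, round what is visible of it).
The state is a dict: "time_s": time; "qpos": joint angles; "joint_vel": joint speeds; "tau": joint torques, N m; "ee_pos": TCP position; "eef_rot": TCP orientation; "force": force on the tool from outside, world axes, zero at the start; "moment": the same for the moment, N m; "grip_width": finger opening in m.
Only numpy, scipy, OpenCV 4.12 (cv2) and the standard library are available. Lean on these libraries where they do the work, as an engineer would, in place of code of your own. Each camera call takes 0.05 s, during which the arm holds its last target. There are 200 camera calls.

## Task

At the shaved-ice stall, take the blue ice tub apart: first lift off its lid and set it down on the drying mat, then lift the drain basket out of the tub and stand it on the mat beside the lid. Both must end right way up and wholly on the mat, set down rather than dropped, and let go. Leave the closed red tub where it stands.

Things in the scene. Friction and masses are not known exactly. Their poses are not given: they have to be found in the camera images.
- lid_c (a point): Blue round lid resting loosely on the blue tub, over the basket: hollow cap 132 mm across, 50 mm tall, flat top, with a central white knob 30 mm across, 38 mm tall. Point: on the axis half-way up, 44 mm above the underside; knob's middle 25 mm above the point, knob's top 44 mm. z is up. A 6 mm lip below (112 mm across) sits inside the tub's rim; it stands on this when set down. 160 g.
- basket_c (a point): Steel drain basket, 100 mm across, 112 mm tall with handle, loose on the blue tub's floor, hidden by the lid. Bowl 55 mm tall; white handle: level bar 92 mm long, 14 mm thick, 14 mm tall, open beneath, an upright at each end. Point: on the axis half-way up, 56 mm above the underside; bar's middle 49 mm above it, tub's rim 24 mm above it. x along the bar, z up. Raise 90 mm to clear the rim. 180 g.
- mat_top (a point): Drying mat: flat black rubber rectangle with a yellow border, fixed on the counter, 360 mm long, 200 mm wide, 6 mm thick. Point: centre of its top face; x along the length, y along the width, z up. It lies left or right of the tubs; on the other side is a wooden caddy of syrup bottles (260 x 100 mm, 154 mm tall).
- red_tub: Bystander: closed red tub with red lid and white knob, loose, the same shape as the closed blue one (tub 128 mm across, 85 mm tall, 118 mm mouth; with lid 132 mm across, 167 mm tall; the blue tub is fixed to the counter). Beside the blue tub, 170 to 260 mm between centres. Origin: centre of its underside, on the counter. Not to be disturbed.
Things that resemble listed ones, but are neither listed nor needed, are in the scene too. What is shaped like the part that bears lid_c but pink or purple is not meant.

How it is judged:
By the outcome, as a careful person would: the job done as asked, in the order asked, and still so for the second after the job is handed in, with the robot touching nothing.
It also fails if it takes over 64 s, if anything falls off the work surface, if the arm or the gripper's body presses on something with over 40 N, if the wrist force passes 120 N, or if a joint passes its speed limit or range.

## Working session

There is one attempt and no reset: what is moved stays moved. The work goes in short steps, Python scripts to look and compute and a tool call to move; the robot and the scene stay as the last step left them, time stands still between calls to the robot, and variables do not carry over. Pictures are saved under pics/ and viewed, about 8 in all and at most 12, crops included, and the job is handed in when it is done.

Besides the shell and the picture viewer there is one more tool, called by a JSON object that holds its "api" and its "payload". carry_out: Moves the arm, as the interface text tells. Its arguments: {"type":"object","properties":{"commands":{"type":"array","items":{"type":"number"}},"force":{"type":"number"}},"required":["commands"]}

```bash
mkdir -p pics
cat > h.py <<'E'
import numpy as np, cv2
from station import ctrl, viewer, ticket, nets
def cloud(name):
    info=viewer.camera_info(name); img,d=viewer.camera(name)
    v,u=np.mgrid[0:480,0:640]
    P=np.stack([(u-info['cx'])/info['fx']*d,(v-info['cy'])/info['fy']*d,d],-1)
    W=(P-np.array(info['t']))@np.array(info['R'])
    W[d<=0]=np.nan
    return img,W
E
python3 - <<'E'
from h import *
o=ctrl.get_obs(); print({k:np.round(v,3) for k,v in o.items()})
ims=[]
for c in ('scene','top'):
    img,W=cloud(c); np.savez('/tmp/%s.npz'%c,img=img,W=W); im=img.copy()
    for th in ('lid_c','red_tub','mat_top','basket_c'):
        try: L=nets.silhouettes(c,th)
        except Exception as e: print(th,e); continue
        for r in L:
            m=r['region']; p=W[m]; print(c,th,round(r['confidence'],2),r['extent'],np.round(np.nanpercentile(p,[2,50,98],axis=0),3).tolist())
    cv2.imwrite('pics/%s0.png'%c,im)
E
```

```text
{'time_s': np.float64(0.0), 'qpos': array([-1.201,  0.3  ,  1.522,  0.   ,  1.321, -0.067]), 'joint_vel': array([-0.   ,  0.   , -0.   ,  0.   ,  0.002, -0.001]), 'tau': array([-1.0000e-03, -5.3181e+01, -3.5274e+01,  7.1000e-02,  2.4000e-02,
       -0.0000e+00]), 'ee_pos': array([ 0.233, -0.498,  0.205]), 'eef_rot': array([-3.142e+00,  1.000e-03, -1.134e+00]), 'force': array([ 0.186,  0.53 , -0.457]), 'moment': array([-0.03,  0.01, -0.04]), 'grip_width': np.float64(0.094)}
scene lid_c 0.71 [210.8, 298.1, 274.4, 357.2] [[0.76, -0.229, 0.008], [0.836, -0.165, 0.048], [0.88, -0.108, 0.087]]
scene lid_c 0.63 [258.9, 215.3, 314.5, 267.0] [[0.555, -0.155, 0.087], [0.632, -0.091, 0.127], [0.673, -0.034, 0.166]]
scene lid_c 0.63 [131.3, 282.8, 190.0, 336.2] [[0.728, -0.423, 0.011], [0.801, -0.357, 0.049], [0.846, -0.303, 0.087]]
scene lid_c 0.6 [257.7, 193.9, 309.1, 231.3] [[0.344, -0.207, 0.003], [0.409, -0.15, 0.049], [0.458, -0.084, 0.091]]
scene red_tub 0.91 [338.7, 222.8, 394.7, 296.2] [[0.567, 0.035, 0.006], [0.654, 0.093, 0.116], [0.678, 0.153, 0.164]]
scene mat_top 0.6 [417.7, 215.7, 505.5, 310.8] [[0.344, 0.235, 0.0], [0.541, 0.332, 0.005], [0.692, 0.427, 0.01]]
top lid_c 0.96 [320.0, 205.7, 390.9, 276.4] [[0.541, -0.156, 0.089], [0.599, -0.095, 0.13], [0.663, -0.036, 0.168]]
top lid_c 0.7 [343.1, 315.2, 413.8, 383.2] [[0.338, -0.205, 0.029], [0.396, -0.144, 0.051], [0.454, -0.086, 0.089]]
top lid_c 0.56 [351.4, 119.2, 414.6, 185.8] [[0.747, -0.229, 0.01], [0.802, -0.167, 0.05], [0.87, -0.11, 0.089]]
top lid_c 0.56 [439.2, 135.1, 508.9, 197.4] [[0.713, -0.424, 0.014], [0.767, -0.359, 0.05], [0.832, -0.303, 0.089]]
top red_tub 0.83 [216.8, 206.6, 290.2, 277.2] [[0.547, 0.033, 0.02], [0.603, 0.09, 0.13], [0.667, 0.154, 0.168]]
top mat_top 0.78 [90.4, 212.6, 196.7, 389.2] [[0.339, 0.234, 0.003], [0.504, 0.33, 0.007], [0.683, 0.426, 0.01]]
```

View pics/scene0.png

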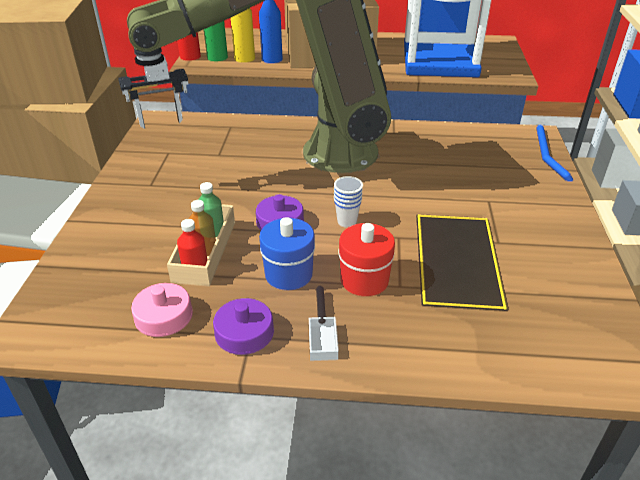

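View pics/top0.png

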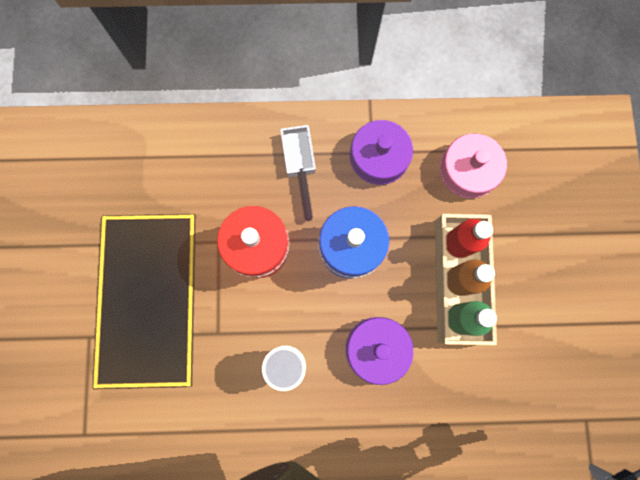

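The views show the blue tub at top-view pixel (354,241), red at (253,241), and the mat at (145,300). The pink and purple caps are decoys. Next I measure precisely.

Run:
```python
import numpy as np,cv2
for c in('top','scene'):
    z=np.load('/tmp/%s.npz'%c); img=z['img'].astype(int); W=z['W']
    for n,cy in(('blue',-.095),('red',.093)):
        near=np.hypot(W[...,0]-.603,W[...,1]-cy)<.09
        k=near&(W[...,2]>.155); l=near&(W[...,2]>.122)&(W[...,2]<.137)
        for nm,m in(('knob',k),('lidtop',l)):
            (x,y),r=cv2.minEnclosingCircle(W[m][:,:2].astype(np.float32)); print(c,n,nm,m.sum(),round(x,4),round(y,4),round(r,4),np.nanmedian(W[m][:,2]).round(4))
    b,g,r=img[...,0],img[...,1],img[...,2]
    m=((r>170)&(g>150)&(b<120)|(img.max(-1)<75))&(W[...,1]>.2)&(W[...,1]<.46)&(W[...,0]>.3)&(W[...,0]<.73)&(W[...,2]<.02)
    n,lab,st,_=cv2.connectedComponentsWithStats(m.astype(np.uint8)); i=1+st[1:,4].argmax(); p=W[lab==i]
    R=cv2.minAreaRect(p[:,:2].astype(np.float32)); print(c,'mat',R,np.nanmedian(p[:,2]))
    o=(W[...,2]>.03)&(abs(W[...,0]-.5)<.3)&(W[...,1]>.0)&(W[...,1]<.5)&(W[...,1]>-.06)
    n,lab,st,_=cv2.connectedComponentsWithStats(o.astype(np.uint8))
    for i in range(1,n):
        if st[i,4]>50: q=W[lab==i]; print(c,'obst',q.min(0).round(3),q.max(0).round(3))
```

```text
top blue knob 221 0.6035 -0.097 0.015 0.1676
top blue lidtop 3516 0.6037 -0.0973 0.066 0.1298
top red knob 229 0.6095 0.0935 0.0151 0.1673
top red lidtop 3532 0.6092 0.0935 0.0659 0.1296
top mat ((0.5149595737457275, 0.32999885082244873), (0.429901123046875, 0.25994664430618286), 0.0003735864593181759) 0.0018685699137014975
top obst [0.544 0.028 0.03 ] [0.674 0.158 0.172]
top obst [0.335 0.    0.08 ] [0.411 0.076 0.13 ]
top obst [0.204 0.001 0.162] [0.242 0.109 0.309]
scene blue knob 117 0.6083 -0.0988 0.0184 0.165
scene blue lidtop 1329 0.6078 -0.096 0.068 0.1283
scene red knob 119 0.6152 0.0945 0.0163 0.1649
scene red lidtop 1385 0.6137 0.0952 0.0693 0.1279
scene mat ((0.49994760751724243, 0.31986820697784424), (0.23965634405612946, 0.39586877822875977), 89.66702270507812) 0.004975762796879265
scene obst [0.2   0.    0.147] [0.254 0.129 0.559]
scene obst [0.333 0.001 0.03 ] [0.419 0.076 0.132]
scene obst [0.548 0.029 0.03 ] [0.683 0.16  0.169]
```

{"api": "carry_out", "payload": {"commands": [-0.5,0,0,4,0,0,0,-0.5,0,0,7.5,0,0,0.1,-0.5,37.1,40.1,8,0,0,1.13,-0.5,37.1,40.1,8,0,0,1.13,-0.5,37.1,40.1,8,0,0,1.13,-0.5,37.1,40.1,8,0,0,1.13,-0.5,37.1,40.1,8,0,0,1.13,-0.5,37.1,40.1,8,0,0,1.13,-0.5,37.1,40.1,8,0,0,1.13,-0.5,37.1,40.1,8,0,0,1.13,-0.5,37.1,40.1,8,0,0,1.13,-0.5,37.1,40.1,8,0,0,1.13], "force": 25}}

```text
time_s: 1.5
ee_pos: [0.5167, -0.1906, 0.2844]
eef_rot: [3.141, -0.0, -0.001]
force: [0.4, -1.1, -0.1]
grip_width: 0.0703
```

{"api": "carry_out", "payload": {"commands": [-0.5,4.4,4.7,0,0,0,0,-0.5,8.7,9.4,0,0,0,0,-0.5,8.7,9.4,0,0,0,0,-0.5,8.7,9.4,0,0,0,0,-0.5,8.7,9.4,0,0,0,0,-0.5,8.7,9.4,0,0,0,0,-0.5,8.7,9.4,0,0,0,0]}}

```text
time_s: 2.08
ee_pos: [0.6031, -0.0977, 0.2847]
eef_rot: [3.141, -0.0, -0.002]
force: [-0.5, -0.3, -0.4]
grip_width: 0.0707
```

Run:
```python
from h import *
z=np.load('/tmp/top.npz'); W=z['W']; img=z['img'].astype(int)
# wrist measurement of knob
print(ctrl.get_obs()['ee_pos'])
i2,V=cloud('wrist'); m=(V[...,2]>.155)&(V[...,2]<.18)&(np.hypot(V[...,0]-.604,V[...,1]+.097)<.04)
l=(V[...,2]>.12)&(V[...,2]<.137)&(np.hypot(V[...,0]-.604,V[...,1]+.097)<.09)
for q in(m,l):
    if q.sum(): print(q.sum(),cv2.minEnclosingCircle(V[q][:,:2].astype(np.float32)),np.nanmedian(V[q][:,2]))
# mat: yellow border pixels
b,g,r=img[...,0],img[...,1],img[...,2]
y=((r>150)&(g>140)&(b<90)).astype(np.uint8); y[:,:80]=0; y[:,210:]=0
n,lab,st,_=cv2.connectedComponentsWithStats(y,connectivity=8); k=1+st[1:,4].argmax(); p=W[lab==k]; p=p[np.isfinite(p[:,0])]
print(st[k],cv2.minAreaRect(p[:,:2].astype(np.float32)),np.median(p[:,2]))
cv2.imwrite('pics/w1.png',i2)
```

```text
[ 0.60308396 -0.09770683  0.28465748]
838 ((0.6057714223861694, -0.09486895799636841), 0.01497682649642229) 0.1669190827172001
11497 ((0.6060511469841003, -0.09515292942523956), 0.06604963541030884) 0.12918928438882712
[189 233   5  73 147] ((0.5717042088508606, 0.2376115620136261), (0.15207527577877045, 0.007947191596031189), 0.2964610159397125) 0.006946880019374824
```

View pics/w1.png

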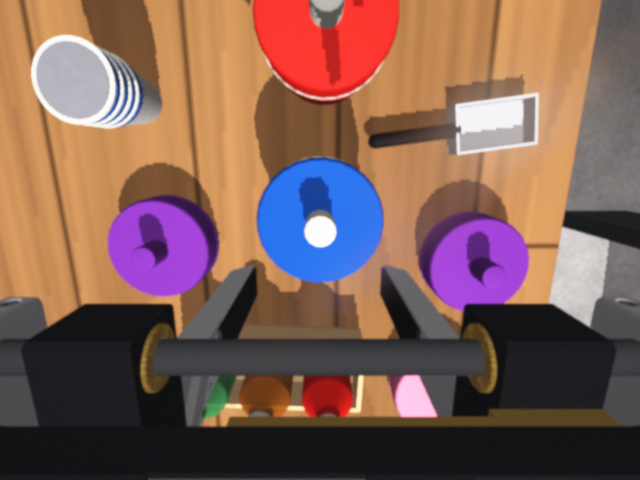

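{"api": "carry_out", "payload": {"commands": [-0.5,0.2,0.2,-3,0,0,0,-0.5,0.2,0.2,-6,0,0,0,-0.5,0.2,0.2,-9,0,0,0,-0.5,0.2,0.2,-11.5,0,0,0,-0.5,0.2,0.2,-13.5,0,0,0,-0.5,0.2,0.2,-14.6,0,0,0,-0.5,0.2,0.2,-14.6,0,0,0,1,0.2,0.2,-14.6,0,0,0,1,0.2,0.2,-14.6,0,0,0,1,0.2,0.2,-14.6,0,0,0,1,0.2,0.2,-14.6,0,0,0,1,0.2,0.2,-14.6,0,0,0], "force": 25}}

```text
time_s: 3.13
ee_pos: [0.6053, -0.0959, 0.1395]
eef_rot: [3.141, -0.002, -0.003]
force: [0.8, -0.2, 0.7]
grip_width: 0.0405
```

{"api": "carry_out", "payload": {"commands": [1,0,0,0,0,0,0,1,0,0,0,0,0,0,1,0,0,0,0,0,0,1,0,0,0.5,0,0,0,1,0,0,1,0,0,0,1,0,0,2,0,0,0,1,0,0,4,0,0,0,1,0,0,6.5,0,0,0,1,0,0,9,0,0,0,1,0,0,12,0,0,0,1,0,0,15,0,0,0,1,0,0,15,0,0,0]}}

```text
time_s: 4.13
ee_pos: [0.6064, -0.0961, 0.2969]
eef_rot: [3.139, -0.011, -0.003]
force: [0.1, -0.2, -0.2]
grip_width: 0.0295
```

Run:
```python
from h import *
print(ctrl.get_obs()['force'],ctrl.get_obs()['grip_width'])
img,W=cloud('wrist'); a=nets.silhouettes('wrist','lid_c'); print([(x['confidence'],x['extent']) for x in a])
s,_=cloud('scene')
for r in nets.silhouettes('scene','mat_top')+nets.silhouettes('scene','basket_c'):print(r['confidence'],r['extent'])
cv2.imwrite('pics/c2.png',np.hstack([cv2.resize(img,(400,300)),cv2.resize(s[150:330,200:440],(400,300))]))
```

```text
[ 0.11125219 -0.184498   -0.20336308] 0.029479289676468106
[(0.95, [210.1, 161.0, 426.1, 338.5]), (0.94, [425.1, 206.4, 519.6, 306.1]), (0.77, [109.4, 195.1, 214.0, 293.5])]
0.93 [417.2, 214.2, 509.9, 311.4]
0.25 [341.1, 223.6, 394.7, 294.6]
0.88 [266.4, 228.0, 309.0, 267.4]
```

View pics/c2.png

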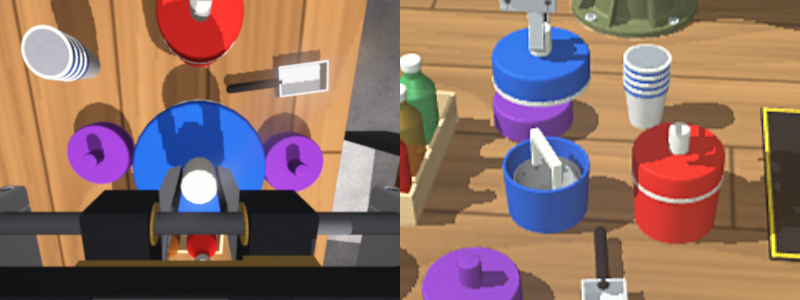

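The lid is held level, and the basket with its handle is visible in the tub. Carrying the lid to the mat.

{"api": "carry_out", "payload": {"commands": [1,0,1,0,0,0,0,1,0,3,0,0,0,0,1,0,6,0,0,0,0,1,0,9,0,0,0,0,1,0,12,0,0,0,0,1,0,15,0,0,0,0,1,0,18,0,0,0,0,1,0,21,0,0,0,0,1,0,24,0,0,0,0,1,0,27,0,0,0,0,1,-0.3,30,0,0,0,0,1,-0.5,33,0,0,0,0]}}

```text
time_s: 5.38
ee_pos: [0.599, 0.2363, 0.2871]
eef_rot: [3.141, 0.002, -0.003]
force: [-0.6, -0.1, -2.0]
grip_width: 0.0294
```

{"api": "carry_out", "payload": {"commands": [1,0,3,0,0,0,0,1,0,6,0,0,0,0,1,0,8.5,-1,0,0,0,1,0,9.8,-3,0,0,0,1,0,9.8,-6,0,0,0,1,0,9.8,-9,0,0,0,1,0,9.8,-12,0,0,0,1,0,9.8,-14.5,0,0,0,1,0,9.8,-16.5,0,0,0,1,0,9.8,-17.5,0,0,0,1,0,9.8,-17.5,0,0,0]}}

```text
time_s: 6.3
ee_pos: [0.5975, 0.3342, 0.109]
eef_rot: [3.139, 0.007, -0.002]
force: [-0.7, -0.6, -1.3]
grip_width: 0.0295
```

Run:
```python
from h import *
o=ctrl.get_obs();print(o['ee_pos'],o['eef_rot'],o['force'],o['grip_width'])
img,W=cloud('wrist'); s,S=cloud('scene'); t,T=cloud('top')
r=nets.silhouettes('top','mat_top')[0]; m=r['region']&(T[...,2]<.02); print(r['confidence'],cv2.minAreaRect(T[m][:,:2].astype(np.float32)))
for r in nets.silhouettes('top','lid_c'): p=T[r['region']]; print(r['confidence'],np.nanpercentile(p,[2,50,98],axis=0).round(3).tolist())
for n,C,k in(('top',T,t),('scene',S,s)):
  # basket handle: high pts in tub
  h=(np.hypot(C[...,0]-.605,C[...,1]+.096)<.055)&(C[...,2]>.108)&(C[...,2]<.13)
  R=cv2.minAreaRect(C[h][:,:2].astype(np.float32)); print(n,'bar',h.sum(),R,C[h].mean(0),np.nanmedian(C[h][:,2]))
cv2.imwrite('pics/c3.png',np.hstack([cv2.resize(t[190:400,80:400],(460,302)),cv2.resize(s[150:330,300:520],(340,302))]))
```

```text
[0.5975196  0.3342189  0.10901429] [ 3.13886965e+00  6.81489916e-03 -2.29116077e-03] [-0.70430697 -0.6018733  -1.29205807] 0.029533893416606307Traceback (most recent call last):
  File "<stdin>", line 4, in <module>
IndexError: list index out of range
```

Run:
```python
from h import *
s,S=cloud('scene'); t,T=cloud('top')
for r in nets.silhouettes('scene','mat_top')[:1]:
  m=r['region']&(S[...,2]<.02); print(r['confidence'],cv2.minAreaRect(S[m][:,:2].astype(np.float32)))
for n,C in(('top',T),('scene',S)):
  h=(np.hypot(C[...,0]-.605,C[...,1]+.096)<.055)&(C[...,2]>.108)&(C[...,2]<.13)
  if h.sum()>5: print(n,'bar',h.sum(),cv2.minAreaRect(C[h][:,:2].astype(np.float32)),np.nanmedian(C[h][:,2]))
cv2.imwrite('pics/c3.png',np.hstack([cv2.resize(t[190:400,80:400],(460,302)),cv2.resize(s[150:330,300:520],(340,302))]))
```

```text
0.75 ((0.5138207077980042, 0.33271604776382446), (0.2024211287498474, 0.36836010217666626), 89.7979965209961)
top bar 381 ((0.60382080078125, -0.09652406722307205), (0.09213754534721375, 0.014346903190016747), 28.751766204833984) 0.11737876322428499
scene bar 179 ((0.6081787347793579, -0.09588709473609924), (0.09915914386510849, 0.01540687121450901), 28.066774368286133) 0.11517320382269851
```

View pics/c3.png

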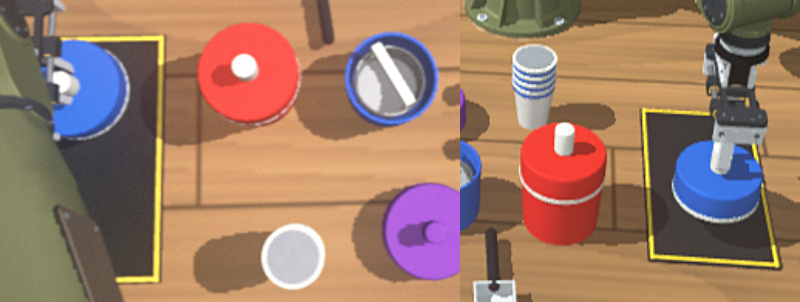

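Lid is over the mat (mat spans x 0.332–0.692, y 0.232–0.432). Lowering it.

{"api": "carry_out", "payload": {"commands": [1,0,0,-1.5,0,0,0,1,0,0,-2.8,0,0,0,1,0,0,-3.6,0,0,0,1,0,0,-3.9,0,0,0,1,0,0,-4.1,0,0,0,1,0,0,-4.2,0,0,0,1,0,0,-4.3,0,0,0,1,0,0,-4.3,0,0,0]}}

```text
time_s: 7.32
ee_pos: [0.5995, 0.3346, 0.0706]
eef_rot: [-3.141, 0.0, -0.003]
force: [-0.0, -0.9, -2.8]
grip_width: 0.0292
```

{"api": "carry_out", "payload": {"commands": [1,0,0,-0.1,0,0,0,1,0,0,-0.2,0,0,0,1,0,0,-0.3,0,0,0,1,0,0,-0.4,0,0,0,1,0,0,-0.4,0,0,0]}}

```text
time_s: 7.73
ee_pos: [0.5995, 0.3347, 0.0668]
eef_rot: [-3.141, 0.0, -0.003]
force: [-0.8, 0.3, -0.0]
grip_width: 0.0294
```

{"api": "carry_out", "payload": {"commands": [1,0,0,-0.1,0,0,0,1,0,0,-0.2,0,0,0,1,0,0,-0.2,0,0,0]}}

```text
time_s: 7.98
ee_pos: [0.5995, 0.3348, 0.0667]
eef_rot: [-3.141, -0.0, -0.002]
force: [-8.8, -4.5, 14.6]
grip_width: 0.0296
```

{"api": "carry_out", "payload": {"commands": [1,0,0,0,0,0,0,-0.4,0,0,0,0,0,0,-0.4,0,0,0,0,0,0,-0.4,0,0,0,0,0,0,-0.4,0,0,0,0,0,0,-0.4,0,0,1,0,0,0,-0.4,0,0,3,0,0,0,-0.4,0,0,6,0,0,0,-0.4,0,0,10,0,0,0,-0.4,0,0,14,0,0,0,-0.4,0,0,18,0,0,0,-0.4,0,0,20,0,0,0]}}

```text
time_s: 8.98
ee_pos: [0.5999, 0.335, 0.2735]
eef_rot: [-3.138, -0.007, -0.002]
force: [0.5, 0.2, 0.3]
grip_width: 0.0658
```

{"api": "carry_out", "payload": {"commands": [-0.4,0.5,-43.1,0.5,0,0,-1.07,-0.4,0.5,-43.1,0.5,0,0,-1.07,-0.4,0.5,-43.1,0.5,0,0,-1.07,-0.4,0.5,-43.1,0.5,0,0,-1.07,-0.4,0.5,-43.1,0.5,0,0,-1.07,-0.4,0.5,-43.1,0.5,0,0,-1.07,-0.4,0.5,-43.1,0.5,0,0,-1.07,-0.4,0.5,-43.1,0.5,0,0,-1.07,-0.4,0.5,-43.1,0.5,0,0,-1.07,-0.4,0.5,-43.1,0.5,0,0,-1.07,-0.4,0.5,-43.1,0.5,0,0,-1.07,-0.4,0.5,-43.1,0.5,0,0,-1.07]}}

```text
time_s: 9.98
ee_pos: [0.6047, -0.0992, 0.2791]
eef_rot: [-3.137, -0.007, -1.076]
force: [0.0, -0.2, 0.0]
grip_width: 0.0659
```

{"api": "carry_out", "payload": {"commands": [-0.4,0,0,0,0,0,0,-0.4,0,0,0,0,0,0]}}

```text
time_s: 10.15
ee_pos: [0.6047, -0.0984, 0.2795]
eef_rot: [-3.137, -0.007, -1.076]
force: [-0.5, 0.1, 0.6]
grip_width: 0.0659
```

Run:
```python
from h import *
o=ctrl.get_obs();print(o['ee_pos'],o['eef_rot'],o['grip_width'])
w,V=cloud('wrist'); t,T=cloud('top')
h=(np.hypot(V[...,0]-.605,V[...,1]+.096)<.055)&(V[...,2]>.106)&(V[...,2]<.13)
if h.sum()>5: print('bar',h.sum(),cv2.minAreaRect(V[h][:,:2].astype(np.float32)),np.nanmedian(V[h][:,2]))
k=(np.hypot(T[...,0]-.6,T[...,1]-.335)<.09)
for lo,hi in((.08,.12),(.045,.065)):
  q=k&(T[...,2]>lo)&(T[...,2]<hi); print(q.sum(),cv2.minEnclosingCircle(T[q][:,:2].astype(np.float32)),np.median(T[q][:,2]))
q=(np.hypot(T[...,0]-.609,T[...,1]-.0935)<.09)&(T[...,2]>.155); print('red',q.sum(),cv2.minEnclosingCircle(T[q][:,:2].astype(np.float32)))
for r in nets.silhouettes('top','mat_top')[:1]:
  m=r['region']&(T[...,2]<.02); print(cv2.minAreaRect(T[m][:,:2].astype(np.float32)))
cv2.imwrite('pics/c4.png',np.hstack([cv2.resize(w,(400,300)),cv2.resize(t[190:400,80:400],(400,300))]))
```

```text
[ 0.60471789 -0.09838013  0.27947811] [-3.13706445 -0.00737915 -1.07558564] 0.06589512988085318
bar 1147 ((0.605273962020874, -0.09458222985267639), (0.09178629517555237, 0.013999578543007374), 28.94843292236328) 0.11680321753599542
220 ((0.5993577837944031, 0.33247554302215576), 0.015712279826402664) 0.09398112340844124
3085 ((0.5984063744544983, 0.3321688771247864), 0.06601199507713318) 0.056517115617592865
red 227 ((0.6091692447662354, 0.09385112673044205), 0.014993226155638695)
((0.5116623640060425, 0.3318798243999481), (0.20790061354637146, 0.3674080967903137), 89.52254486083984)
```

View pics/c4.png

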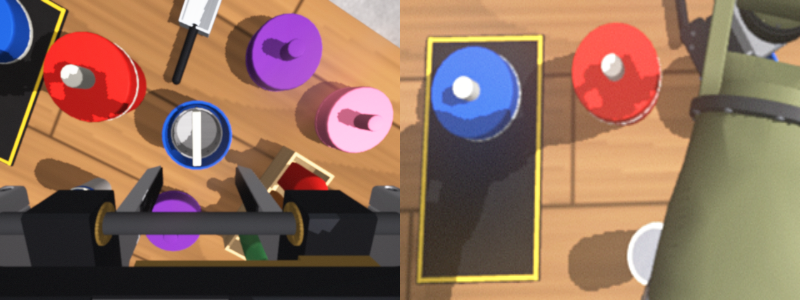

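Lid stands upright on the mat, red tub hasn't moved. The bar lies along the hand's symmetry axis (wrist view, 196,138). Descending to grasp it.

{"api": "carry_out", "payload": {"commands": [-0.4,0,0.3,-3,0,0,0,-0.4,0,0.3,-6,0,0,0,-0.4,0,0.3,-9,0,0,0,-0.4,0,0.3,-12,0,0,0,-0.4,0,0.3,-14.5,0,0,0,-0.4,0,0.3,-16.5,0,0,0,-0.4,0,0.3,-18,0,0,0,-0.4,0,0.3,-18.7,0,0,0,-0.4,0,0.3,-18.7,0,0,0,0,0,0.3,-18.7,0,0,0,1,0,0.3,-18.7,0,0,0,1,0,0.3,-18.7,0,0,0], "force": 25}}

```text
time_s: 11.3
ee_pos: [0.6053, -0.0948, 0.0935]
eef_rot: [-3.136, -0.009, -1.074]
force: [0.4, -1.0, -1.3]
grip_width: 0.0493
```

{"api": "carry_out", "payload": {"commands": [1,0,0,0,0,0,0,1,0,0,0,0,0,0,1,0,0,0,0,0,0,1,0,0,0,0,0,0,1,0,0,0,0,0,0,1,0,0,0.5,0,0,0,1,0,0,1,0,0,0,1,0,0,2,0,0,0,1,0,0,3,0,0,0]}}

```text
time_s: 12.05
ee_pos: [0.6053, -0.0948, 0.1245]
eef_rot: [-3.136, -0.008, -1.074]
force: [-0.1, -0.3, -1.5]
grip_width: 0.0138
```

{"api": "carry_out", "payload": {"commands": [1,0,0,1,0,0,0,1,0,0,3,0,0,0,1,0,0,5,0,0,0,1,0,0,7.5,0,0,0,1,0,0,10,0,0,0,1,0,0,12.5,0,0,0,1,0,0,15,0,0,0,1,0,0,17.5,0,0,0,1,0,0,19,0,0,0,1,0,0,20,0,0,0,1,0,0,20,0,0,0]}}

```text
time_s: 12.97
ee_pos: [0.6055, -0.0948, 0.3273]
eef_rot: [-3.133, -0.011, -1.074]
force: [0.5, -0.1, -1.6]
grip_width: 0.0139
```

{"api": "carry_out", "payload": {"commands": [1,-0.4,1,0,0,0,0,1,-1.3,3,0,0,0,0,1,-2.5,6,0,0,0,0,1,-3.8,9,0,0,0,0,1,-5,12,0,0,0,0,1,-6.3,15,0,0,0,0,1,-7.6,18,0,0,0,0,1,-8.9,21,0,0,0,0,1,-10.1,24,0,0,0,0,1,-11.4,27,0,0,0,0,1,-12.7,30,0,0,0,0,1,-14,33,0,0,0,0]}}

```text
time_s: 13.97
ee_pos: [0.4637, 0.2367, 0.3262]
eef_rot: [-3.135, -0.011, -1.074]
force: [0.5, 1.7, -0.8]
grip_width: 0.0135
```

{"api": "carry_out", "payload": {"commands": [1,-1.3,3,0,0,0,0,1,-2.6,6,0,0,0,0,1,-3.8,8.5,0,0,0,0,1,-4.3,9.5,-1,0,0,0,1,-4.3,9.5,-3,0,0,0,1,-4.3,9.5,-6,0,0,0,1,-4.3,9.5,-9,0,0,0,1,-4.3,9.5,-12,0,0,0,1,-4.3,9.5,-15,0,0,0,1,-4.3,9.5,-18,0,0,0,1,-4.3,9.5,-20,0,0,0,1,-4.3,9.5,-20,0,0,0]}}

```text
time_s: 14.97
ee_pos: [0.4182, 0.3298, 0.121]
eef_rot: [3.14, -0.012, -1.074]
force: [-0.7, -1.1, -1.8]
grip_width: 0.0137
```

Run:
```python
from h import *
o=ctrl.get_obs();print(o['ee_pos'],o['eef_rot'],o['force'],o['grip_width'])
s,S=cloud('scene')
for r in nets.silhouettes('scene','basket_c')[:2]: print(r['confidence'],np.nanpercentile(S[r['region']],[1,50,99],axis=0).round(3).tolist())
cv2.imwrite('pics/c5.png',cv2.resize(s[150:330,360:540],(600,600)))
```

```text
[0.41818172 0.32984759 0.12098915] [ 3.14001124 -0.01154854 -1.07411299] [-0.70243216 -1.13146221 -1.75735999] 0.013684093717834815
0.83 [[0.367, 0.279, 0.003], [0.435, 0.327, 0.068], [0.47, 0.374, 0.144]]
```

View pics/c5.png

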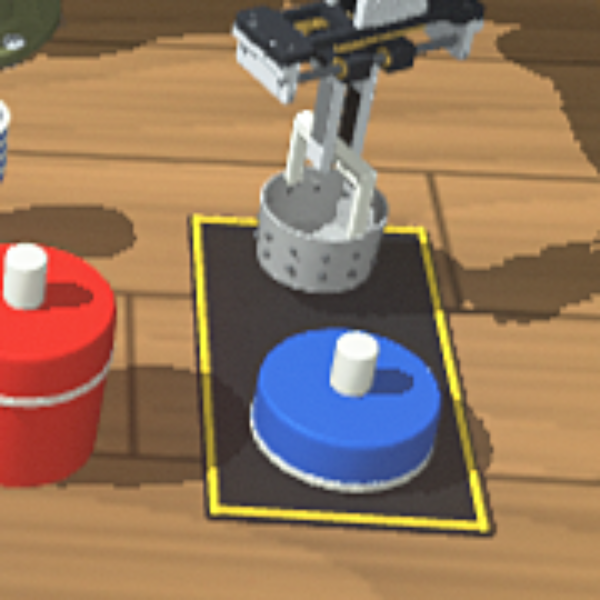

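Basket (crop 320,230) hangs upright over the mat's near end, clear of the lid. Lowering gently.

{"api": "carry_out", "payload": {"commands": [1,0,0,-0.7,0,0.01,0,1,0,0,-1.3,0,0.01,0,1,0,0,-1.8,0,0.01,0,1,0,0,-2.1,0,0.01,0,1,0,0,-2.3,0,0.01,0,1,0,0,-2.4,0,0.01,0,1,0,0,-2.5,0,0.01,0,1,0,0,-2.5,0,0.01,0]}}

```text
time_s: 15.73
ee_pos: [0.4202, 0.3313, 0.1009]
eef_rot: [3.138, -0.006, -1.074]
force: [-0.4, -1.1, -2.1]
grip_width: 0.014
```

{"api": "carry_out", "payload": {"commands": [1,0,0,-0.2,0,0,0,1,0,0,-0.3,0,0,0,1,0,0,-0.4,0,0,0,1,0,0,-0.5,0,0,0,1,0,0,-0.5,0,0,0]}}

```text
time_s: 16.15
ee_pos: [0.4202, 0.3313, 0.0957]
eef_rot: [3.138, -0.006, -1.074]
force: [0.1, -0.4, -2.7]
grip_width: 0.0136
```

{"api": "carry_out", "payload": {"commands": [1,0,0,-0.1,0,0,0,1,0,0,-0.2,0,0,0,1,0,0,-0.2,0,0,0]}}

```text
time_s: 16.4
ee_pos: [0.4205, 0.3315, 0.0952]
eef_rot: [3.139, -0.006, -1.074]
force: [-6.4, -3.3, 14.1]
grip_width: 0.0138
```

{"api": "carry_out", "payload": {"commands": [1,0,0,0,0,0,0,-0.2,0,0,0,0,0,0,-0.2,0,0,0,0,0,0,-0.2,0,0,0,0,0,0,-0.2,0,0,0,0,0,0,-0.2,0,0,0,0,0,0,-0.2,0,0,1,0,0,0,-0.2,0,0,3,0,0,0,-0.2,0,0,6,0,0,0,-0.2,0,0,10,0,0,0,-0.2,0,0,14,0,0,0,-0.2,0,0,18,0,0,0]}}

```text
time_s: 17.4
ee_pos: [0.4201, 0.3312, 0.278]
eef_rot: [3.14, -0.006, -1.074]
force: [0.8, -0.1, -0.2]
grip_width: 0.056
```

{"api": "carry_out", "payload": {"commands": [-0.2,-2,-4,2,0,0,0,-0.2,-4,-8,2,0,0,0,-0.2,-6,-12,2,0,0,0,-0.2,-8,-16,2,0,0,0,-0.2,-8,-20,2,0,0,0,-0.2,-8,-24,2,0,0,0,-0.2,-8,-28,2,0,0,0,-0.2,-8,-28,2,0,0,0,-0.2,-8,-28,2,0,0,0]}}

```text
time_s: 18.15
ee_pos: [0.3398, 0.049, 0.2989]
eef_rot: [3.141, -0.007, -1.078]
force: [-0.6, -0.6, -0.6]
grip_width: 0.0562
```

Run:
```python
from h import *
o=ctrl.get_obs();print(o['time_s'],o['ee_pos'],o['force'],o['grip_width'])
s,S=cloud('scene'); t,T=cloud('top')
def c(n,x,y,r,lo,hi,C=T):
  q=(np.hypot(C[...,0]-x,C[...,1]-y)<r)&(C[...,2]>lo)&(C[...,2]<hi); 
  if q.sum()>3: print(n,q.sum(),np.round(cv2.minAreaRect(C[q][:,:2].astype(np.float32))[0],4),cv2.minEnclosingCircle(C[q][:,:2].astype(np.float32))[1],np.median(C[q][:,2]))
c('lid',.6,.333,.09,.045,.065);c('knob',.6,.333,.09,.08,.12);c('bar',.42,.331,.07,.105,.13);c('bowl',.42,.331,.07,.05,.075);c('red',.609,.0935,.09,.155,.18)
cv2.imwrite('pics/c6.png',np.hstack([cv2.resize(s[150:330,300:520],(400,300)),cv2.resize(t[190:400,80:400],(400,300))]))
```

```text
18.15 [0.33981474 0.0489893  0.29892195] [-0.61320269 -0.58792046 -0.61058218] 0.05618323600705732
lid 3091 [0.598  0.3319] 0.06625722348690033 0.05652791884775312
knob 219 [0.5982 0.3324] 0.015430059283971786 0.09402937385608819
bar 497 [0.4192 0.3291] 0.046134743839502335 0.11797271306743419
bowl 428 [0.4183 0.3281] 0.05027610808610916 0.06022489903291277
red 228 [0.609  0.0931] 0.014918691478669643 0.16725123156830943
```

View pics/c6.png

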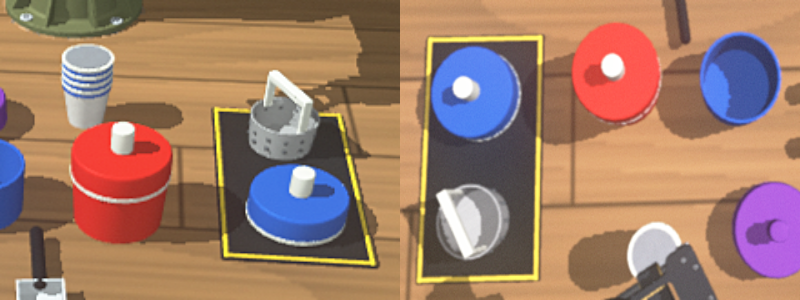

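Both parts stand upright on the mat, the tub is empty, and the red tub is where it was. Handing in.

```bash
python3 -c "
from h import *
print(ticket.hand_in())"
```

```text
the job is handed in; nothing more can be done
None
```

The job is done and handed in at about 18 s of the 64 s allowed. I lifted the blue lid off and set it on the mat. Then I lifted the drain basket out of the tub and stood it beside the lid.

Last checks, from the top camera just before handing in:

| Thing | Position x, y (m) | Finding |
|---|---|---|
| Mat | spans 0.332–0.692, 0.232–0.432 | measured during the job |
| Lid | 0.598, 0.332 | upright and wholly on the mat |
| Basket | 0.419, 0.329 | upright and wholly on the mat |
| Red tub | knob at 0.609, 0.093 | not moved: same as before within 1 mm |

- **Set-down:** I lowered each part until it touched (a push of about 14–15 N) before letting go. The gripper was clear of everything when I handed in.
- **Disagreements:** The scene and wrist cameras differed from the top camera by 2–6 mm, so I averaged where it mattered. At one point the arm hid the mat from the top camera, so I measured it from the scene camera instead. No check failed.

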